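Change the run-down battery packs for the charged ones

TASK

The packs in the tester and in the hand radio are run down, and those in the two charging cradles are full. Change them over: each device gets the full pack of its own size, and its run-down pack goes on charge in the cradle that the full one came from; set packs down on free bench on the way as needed. Every pack must end fully down in its well, and leave the side cutters and the torque driver where they lie.

Things in the scene. Friction and masses are not known exactly. Their poses are not given: they have to be found in the camera images.
- large_in_tester: Run-down large battery pack: the one in the tester at the start. Dark-grey block 70 x 46 x 38 mm (x, y, z), ribbed sides, paler panel on top, bottom edges bevelled 3 mm, 0.07-0.23 kg. Origin: centre of underside, z up. Seated it stands 20 mm proud of the well: grip from above across its 46 mm width (y). Fits its well either way round, x along the well's x.
- large_on_charge: Charged large battery pack: the one in the large cradle at the start. Dark-grey block 70 x 46 x 38 mm (x, y, z), ribbed sides, paler panel on top, bottom edges bevelled 3 mm, 0.07-0.23 kg. Origin: centre of underside, z up. Seated it stands 20 mm proud of the well: grip from above across its 46 mm width (y). Fits its well either way round, x along the well's x.
- slim_in_radio: Run-down slim battery pack: the one in the radio at the start. Dark-grey block 62 x 30 x 38 mm (x, y, z), ribbed sides, paler panel on top, bottom edges bevelled 3 mm, 0.07-0.23 kg. Origin: centre of underside, z up. Seated it stands 20 mm proud of the well: grip from above across its 30 mm width (y). Fits its well either way round, x along the well's x.
- slim_on_charge: Charged slim battery pack: the one in the slim cradle at the start. Dark-grey block 62 x 30 x 38 mm (x, y, z), ribbed sides, paler panel on top, bottom edges bevelled 3 mm, 0.07-0.23 kg. Origin: centre of underside, z up. Seated it stands 20 mm proud of the well: grip from above across its 30 mm width (y). Fits its well either way round, x along the well's x.
- tester: Hand-held tester lying on its face: light-grey housing, black rubber corners, vent slots and three metal sockets at its +x end; 166 x 89 x 34 mm, x -70 to +96 (sockets +103). Large pack's well in its back. Well 77 x 53 mm (x, y), centred on the origin, 5 mm sloped lead-in round it; floor 16, rim 34 mm above the bench. Origin on the bench under the well's middle, z up. Fixed.
- charger_large: Large charging cradle: black block with sloping sides, 114 x 86 mm at the foot (x -61 to +53), 30 high, two small white lamps at its -x edge. Large pack's well in its top. Well 77 x 53 mm (x, y), centred on the origin, 5 mm sloped lead-in round it; floor 12, rim 30 mm above the bench. Origin on the bench under the well's middle, z up. Fixed.
- radio: Hand radio lying on its face: light-grey housing, stub aerial and two black knobs at its +x end; 125 x 63 x 34 mm, x -58 to +67 (aerial +114). Slim pack's well in its back. Well 69 x 37 mm (x, y), centred on the origin, 5 mm sloped lead-in round it; floor 16, rim 34 mm above the bench. Origin on the bench under the well's middle, z up. Fixed.
- charger_slim: Slim charging cradle: narrower make of the same black cradle, 106 x 70 mm at the foot (x -57 to +49), 30 high. Slim pack's well in its top. Well 69 x 37 mm (x, y), centred on the origin, 5 mm sloped lead-in round it; floor 12, rim 30 mm above the bench. Origin on the bench under the well's middle, z up. Fixed.
- side_cutters: Side cutters with red handles, 45 x 121 x 11 mm, on the bench near the robot on the left; not part of the job. Origin: centre of underside, long along y. The bench between them and the torque driver, x 0.37 to 0.46, y -0.17 to 0.12, is free at every start.
- torque_driver: Torque driver (slim black screwdriver), 20 x 158 x 20 mm, on the bench near the robot on the right; not part of the job. Origin: centre of underside, long along y. Behind it to the right stands a fixed black press test jig, over 0.3 m tall, x 0.52 to 0.83, y -0.33 to -0.62: keep the gripper clear of it.

How it is judged:
By the outcome, as a careful person would: the job done as asked, in the order asked, and still so for the second after the job is handed in, with the robot touching nothing.
It also fails if it takes over 141 s, if anything falls off the work surface, if the arm or the gripper's body presses on something with over 40 N, if the wrist force passes 120 N, or if a joint passes its speed limit or range.

ROBOT

A 6-joint arm with a two-finger parallel gripper is mounted at the origin on a cart in front of the work surface, level with it; the furniture and walls round the work are solid. World frame = base frame: x ahead of the robot, y to its left, z up, the work surface at z = 0. Lengths are in mm, angles in rad, forces in N, time in s.
With the tool pointing down it reaches from about 225 to 875 mm from the base axis. Payload 3.4 kg.
Tool frame: the origin (TCP) lies between the finger pads; the fingertips stand 22 mm ahead of it and the grasp point (between the pads) lies 3 mm ahead of it; z points along the fingers, y is the line along which they close (so a half turn about z gives the same grasp; the last joint's range is limited). The gripper opens to 85 mm and grips with 20 to 120 N. Pads are 22 mm wide; open, the fingers measure 114 mm over their backs; the gripper's body (76 mm by 85 mm) begins 54 mm behind the grasp point. The pads swing forward as they close: fully open they stand 13 mm farther back than shut.
Start: joints at [0.995, 0.276, 1.505, -0, 1.361, -0.121], TCP at [252.609, 516.577, 228.528] pointing down, gripper open.
Joint ranges: [-2.89, 2.89], [-0.75, 2.08], [0.22, 2.7], [-1.18, 4.32], [0.11, 2.71], [-2.7, 2.7]. Speed limits (rad/s): [2.57, 2.57, 3.14, 3.14, 3.14, 3.14].

INTERFACE

Orientations are given as a unit quaternion [w, x, y, z].
In Python, from station import robot, cams, order gives the robot as it stands.
- The arm moves only by the tool servo_tool, never from a script. Its argument "increments" is a list of rows, each a list of 7 numbers: the finger opening in m, from 0 to 0.0854, then the shift along the world's x, y, z in m, then the turn, a rotation vector about the world's x, y, z in degrees. A call has 1 to 12 rows; each row shifts and turns the commanded pose from where the row before left it; what a row does not reach is not made up. A row lasts 1/8 s, in which the tool goes at most 62.5 mm and 10.7 degrees, less where a joint would pass 70% of its speed; a pose out of reach is approached as far as the arm can. A call is refused whole if a number of a shift passes 0.0625 or a number of a turn 10.7, either way. A call with a gripper value outside its range is refused whole. The fingers move at their own pace and stop on an object; "newtons" is the grip in N (left out, the last holds). Time passes only in rows, so rows that do not move let the fingers close. It gives the time, the measured TCP pose, the force, the opening and the grip force at its end, in the units of the state.
- robot.sense(): the state, without advancing time (a new reading comes with each control period).
- cams.camera(name): name is "scene" or "top" or "wrist"; returns a dict with "image" (480x640x3 uint8, red, green, blue), "intrinsics" (3x3 intrinsics, pixels), "k1" (the pictures are not rectified: a ray, as slopes to the right and down, at radius r is drawn at 1 + k1 r^2 times it, then the intrinsics apply), "position" and "rotation" of the camera in the world; the wrist camera has in their place "mount" (4x4, takes a point from camera to tool coordinates, whose origin is the TCP and whose axes are the flange's). Camera axes: x right, y down, z forward; pixel columns grow to the right and rows downward; lengths in mm; the calibration is good to about 2 mm. A picture is of the moment at which its call begins: read the wrist's pose just before it. There is no depth.
- order.sign_off(): hands the job in; it is judged then, once.
The state is a dict: "time_s": time; "qpos": joint angles; "qd": joint speeds; "tau": joint torques, N m; "tcp_pos": TCP position; "ee_rot": TCP orientation; "contact_force": force on the tool from outside, world axes, zero at the start; "torque": the same for the moment, N m; "finger_gap": finger opening in mm; "grasp_force": force on a finger pad.
Only numpy, scipy, OpenCV 4.12 (cv2) and the standard library are available. Lean on these libraries where they do the work, as an engineer would, in place of code of your own. Each camera call takes 0.05 s, during which the arm holds its last target. There are 200 camera calls.

## Working session

There is one attempt and no reset: what is moved stays moved. The work goes in short steps, Python scripts to look and compute and a tool call to move; the robot and the scene stay as the last step left them, time stands still between calls to the robot, and variables do not carry over. Pictures are saved under pics/ and viewed, at most 14 in all, crops included, and the job is handed in when it is done.

Besides the shell and the picture viewer there is one more tool, called as name([rows], argument=value, ...), one row to a line, values as JSON. servo_tool: Moves the arm, as the interface text tells. Its arguments: {"type":"object","properties":{"increments":{"type":"array","items":{"type":"array","items":{"type":"number"}}},"newtons":{"type":"number"}},"required":["increments"]}

```bash
mkdir -p pics; ls
python3 - <<'E'
from station import robot,cams
import cv2
s=robot.sense(); print({k:s[k] for k in('time_s','tcp_pos','ee_rot','finger_gap','contact_force')})
for n in('top','scene'):
    c=cams.camera(n); cv2.imwrite(f'pics/{n}0.png',c['image'][:,:,::-1])
    print(n,c['intrinsics'],c['k1'],c['position'],c['rotation'])
c=cams.camera('wrist');print(c['mount'],c['intrinsics'],c['k1'])
E
```

```text
pics
{'time_s': 0.0, 'tcp_pos': array([252.30832411, 516.10912646, 227.63889615]), 'ee_rot': array([-3.14184089e-04,  2.25448340e-01,  9.74254699e-01, -8.53608051e-04]), 'finger_gap': 85.66042542358213, 'contact_force': array([-0.4328419 ,  0.37195241,  0.66269858])}
top [[494.86478891   0.         314.88489295]
 [  0.         494.86478891 234.90475995]
 [  0.           0.           1.        ]] -0.07564180587440425 [ 379.76852321   29.26755991 1160.78307927] [ 0.0451415  -0.70509371  0.70659981 -0.03901034]
scene [[470.4030739    0.         322.62364577]
 [  0.         470.4030739  245.48113435]
 [  0.           0.           1.        ]] -0.1226129788815235 [ 146.36948285 -516.15940227  810.95916738] [-0.33988582  0.90050884 -0.25356908  0.09625061]
[[ 5.49303797e-04 -9.49061027e-01 -3.15091835e-01  8.10807649e+01]
 [ 9.99999728e-01  6.76547660e-04 -2.94458186e-04  5.12854019e-02]
 [ 4.92633433e-04 -3.15091588e-01  9.49061141e-01 -1.45927039e+02]
 [ 0.00000000e+00  0.00000000e+00  0.00000000e+00  1.00000000e+00]] [[393.06796562   0.         325.1051075 ]
 [  0.         393.06796562 235.00433282]
 [  0.           0.           1.        ]] -0.009103499518235655
```

View pics/top0.png

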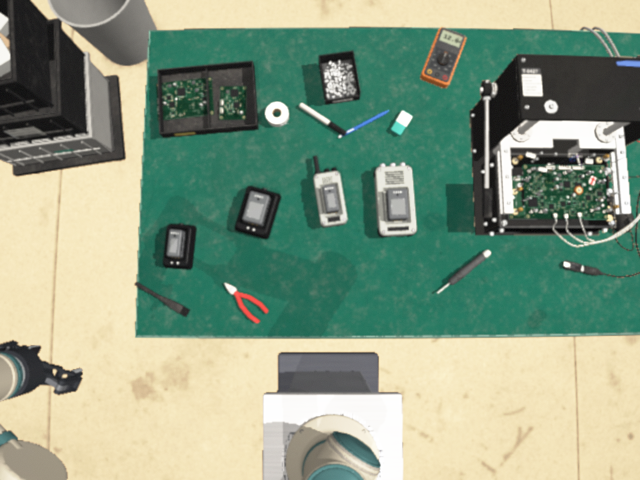

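View pics/scene0.png

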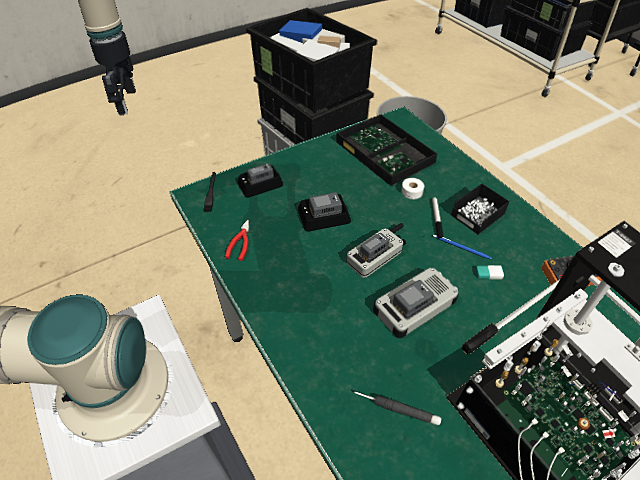

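```bash
cat > h.py <<'E'
import numpy as np,cv2
from scipy.spatial.transform import Rotation as R
from station import robot,cams
def rot(q): return R.from_quat([q[1],q[2],q[3],q[0]])
class Cam:
    def __init__(s,name):
        st=robot.sense(); c=cams.camera(name)
        s.K=c['intrinsics'];s.k1=c['k1'];s.im=c['image'][:,:,::-1].copy()
        if name=='wrist':
            Rt=rot(st['ee_rot']).as_matrix();M=c['mount']
            s.R=Rt@M[:3,:3];s.p=Rt@M[:3,3]+st['tcp_pos']
        else: s.R=rot(c['rotation']).as_matrix();s.p=np.array(c['position'])
    def proj(s,P):
        q=(np.asarray(P,float)-s.p)@s.R; x=q[...,:2]/q[...,2:]
        x=x*(1+s.k1*(x**2).sum(-1,keepdims=True)); return x*[s.K[0,0],s.K[1,1]]+s.K[:2,2]
    def world(s,uv,z):
        d=(np.asarray(uv,float)-s.K[:2,2])/[s.K[0,0],s.K[1,1]]; x=d.copy()
        for _ in range(20): x=d/(1+s.k1*(x**2).sum(-1,keepdims=True))
        r=np.concatenate([x,np.ones(x.shape[:-1]+(1,))],-1)@s.R.T
        return s.p+r*((z-s.p[2])/r[...,2:])
    def ortho(s,cx,cy,z,w,h,ppm):  # up=+x, left=+y
        v,u=np.mgrid[0:h,0:w]; P=np.stack([cx-(v-h/2)/ppm,cy-(u-w/2)/ppm,np.full(u.shape,z)],-1)
        m=s.proj(P).astype(np.float32); return cv2.remap(s.im,m[...,0],m[...,1],cv2.INTER_CUBIC)
E
cat > o.py <<'E'
from h import *
c=Cam('top')
px={'tester':((397,203),54),'radio':((330,198),54),'cl':((258,211),50),'cs':((178,244),50)}
T=[]
for n,(uv,z) in px.items():
    p=c.world(uv,z);print(n,p.round(0)); t=c.ortho(p[0],p[1],z,400,300,2.2)
    cv2.putText(t,n,(5,15),0,.5,(0,255,255));T.append(t)
cv2.imwrite('pics/o1.png',np.vstack([np.hstack(T[:2]),np.hstack(T[2:])]))
print(c.world(np.array([[187,312],[225,287],[262,320],[490,252],[437,292]]),5).round(0))
E
python3 o.py
```

```text
tester [ 585. -148.   54.]
radio [597.   4.  54.]
cl [568. 168.  50.]
cs [493. 350.  50.]
[[ 338.  338.    5.]
 [ 396.  249.    5.]
 [ 320.  162.    5.]
 [ 476. -374.    5.]
 [ 383. -245.    5.]]
```

View pics/o1.png

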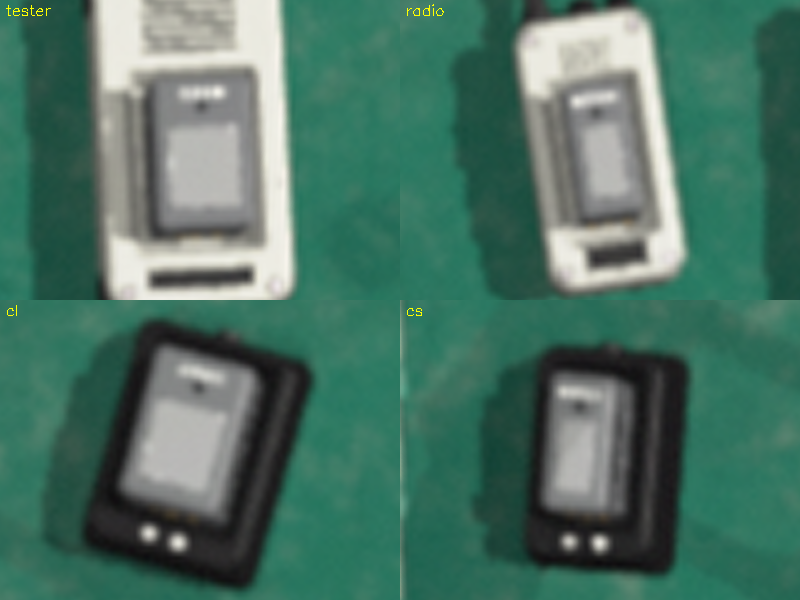

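The top view shows the tester pack at about (205,150) in its tile, the radio pack at (600,150), the large cradle at (190,430) and the slim cradle at (585,440). Yaws are roughly +2, +7, -17 and -3 degrees. I'll move over each one for wrist views.

servo_tool([
  [0.085,0.04,-0.028,-0.01,0,0,7.5],
  [0.085,0.04,-0.028,-0.01,0,0,7.5],
  [0.085,0.04,-0.028,-0.01,0,0,7.5],
  [0.085,0.04,-0.028,-0.01,0,0,0],
  [0.085,0.04,-0.028,-0.01,0,0,0],
  [0.085,0.04,-0.028,-0.01,0,0,0],
  [0.085,0,0,0,0,0,0],
  [0.085,0,0,0,0,0,0],
])

```text
time_s: 1.2
tcp_pos: [492.2, 348.6, 168.2]
ee_rot: [-0.001, 0.031, 1.0, 0.0]
contact_force: [-0.1, -0.9, -0.2]
finger_gap: 84.9
grasp_force: 0.0
```

```bash
cat > w.py <<'E'
import sys,pickle
from h import *
n=sys.argv[1]
c=Cam('wrist');pickle.dump(c,open(f'{n}.pkl','wb'));cv2.imwrite(f'pics/w_{n}.png',c.im)
s=robot.sense();print(s['time_s'],s['tcp_pos'].round(1),rot(s['ee_rot']).as_matrix()[:,0].round(3),s['contact_force'].round(1))
E
python3 w.py cs
```

```text
1.25 [491.9 349.  168.5] [-0.998  0.062  0.001] [ 0.  -0.5 -0.1]
```

servo_tool([
  [0.085,0.015,-0.0365,0,0,0,-4.5],
  [0.085,0.015,-0.0365,0,0,0,-4.5],
  [0.085,0.015,-0.0365,0,0,0,-4.5],
  [0.085,0.015,-0.0365,0,0,0,0],
  [0.085,0.015,-0.0365,0,0,0,0],
  [0.085,0,0,0,0,0,0],
  [0.085,0,0,0,0,0,0],
])

```text
time_s: 2.12
tcp_pos: [566.9, 167.4, 168.9]
ee_rot: [-0.0, 0.148, 0.989, 0.0]
contact_force: [-0.6, -0.3, 0.2]
finger_gap: 84.9
grasp_force: 0.0
```

```bash
python3 w.py cl
```

```text
2.175 [566.8 167.6 168.8] [-0.956  0.292  0.   ] [-0.7  1.3 -0.1]
```

servo_tool([
  [0.085,0.007,-0.041,0,0,0,6],
  [0.085,0.007,-0.041,0,0,0,6],
  [0.085,0.007,-0.041,0,0,0,6],
  [0.085,0.007,-0.041,0,0,0,6],
  [0.085,0,0,0,0,0,0],
  [0.085,0,0,0,0,0,0],
])

```text
time_s: 2.92
tcp_pos: [595.2, 3.6, 168.5]
ee_rot: [-0.0, -0.061, 0.998, 0.001]
contact_force: [0.0, 0.9, 0.1]
finger_gap: 84.9
grasp_force: 0.0
```

```bash
python3 w.py radio
```

```text
2.975 [595.2   3.9 168.5] [-0.993 -0.122  0.   ] [-0.3 -0.1 -0.3]
```

servo_tool([
  [0.085,-0.003,-0.051,0,0,0,-5],
  [0.085,-0.003,-0.051,0,0,0,0],
  [0.085,-0.003,-0.051,0,0,0,0],
  [0.085,0,0,0,0,0,0],
  [0.085,0,0,0,0,0,0],
])

```text
time_s: 3.6
tcp_pos: [586.6, -149.3, 168.5]
ee_rot: [-0.0, -0.017, 1.0, 0.001]
contact_force: [0.7, 0.4, -0.3]
finger_gap: 85.4
grasp_force: 0.0
```

```bash
python3 w.py tester
python3 - <<'E'
from h import *;import pickle
T=[]
for n,x,y,z in [('tester',585,-148,54),('radio',597,4,54),('cl',568,168,50),('cs',493,350,50)]:
    t=pickle.load(open(n+'.pkl','rb')).ortho(x,y,z,400,300,2.5); cv2.putText(t,n,(5,15),0,.5,(0,255,255));T.append(t)
cv2.imwrite('pics/o2.png',np.vstack([np.hstack(T[:2]),np.hstack(T[2:])]))
E
```

```text
3.65 [ 586.6 -148.9  168.5] [-0.999 -0.036  0.   ] [-0.7 -0.1 -0.7]
```

View pics/o2.png

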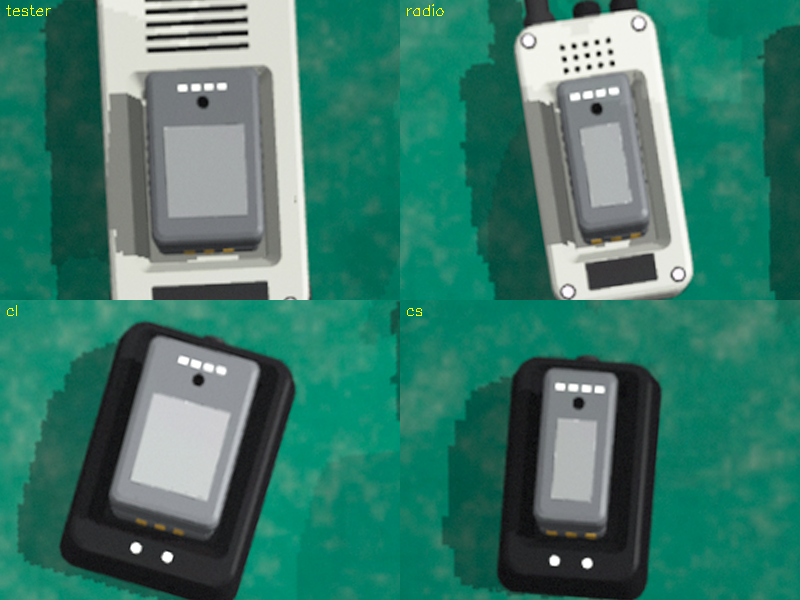

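The wrist tiles show every pack clearly, with tops centred near (205,155), (603,158), (185,432) and (575,450). I'll fit wireframes to refine the pack and well poses.

```bash
cat > fit.py <<'E'
from h import *;import pickle
from scipy.optimize import minimize
def rect(x0,x1,y0,y1,z): 
    t=np.linspace(0.1,.9,60)[:,None]; c=np.array([[x0,y0],[x1,y0],[x1,y1],[x0,y1]])
    return np.c_[np.vstack([c[i]+t*(c[(i+1)%4]-c[i]) for i in range(4)]),np.full(240,z)]
def place(P,p):
    c,s=np.cos(p[2]),np.sin(p[2]); return np.c_[P[:,0]*c-P[:,1]*s+p[0],P[:,0]*s+P[:,1]*c+p[1],P[:,2]]
def fit(cam,P,p0,chan=None):
    g=cv2.cvtColor(cam.im,cv2.COLOR_BGR2GRAY) if chan is None else cam.im[:,:,chan]
    g=g.astype(np.float32)
    for sg in (3,1.2):
        b=cv2.GaussianBlur(g,(0,0),sg); G=np.minimum(np.hypot(cv2.Sobel(b,5,1,0),cv2.Sobel(b,5,0,1)),60)
        def f(p):
            m=cam.proj(place(P,p)).astype(np.float32); return -cv2.remap(G,m[:,:1],m[:,1:],1).mean()
        S=np.array([p0+np.diag([3,3,.04])[i] for i in range(3)]+[p0])
        p0=minimize(f,p0,method='Nelder-Mead',options={'initial_simplex':S}).x
    return p0,-f(p0)
if __name__=='__main__':
    T=[]
    for n,p0,z,w in [('tester',(583,-150,.047),34,(70,46)),('radio',(595,3,.12),34,(62,30)),('cl',(569,173,-.28),30,(70,46)),('cs',(493,350,-.05),30,(62,30))]:
        c=pickle.load(open(n+'.pkl','rb')); p0=np.array(p0); a,b=w[0]/2,w[1]/2
        Pk=rect(-a+1,a-1,-b+1,b-1,z+20)
        if n=='cl': W=rect(-61,53,-43,43,0)
        elif n=='cs': W=rect(-57,49,-35,35,0)
        else: W=rect(-a-8.5,a+8.5,-b-8.5,b+8.5,z)
        p,s=fit(c,Pk,p0); q,s2=fit(c,W,p0,2 if n[0]!='c' else 1)
        print(n,'pack',p[:2].round(1),np.degrees(p[2]).round(1),round(s),'well',q[:2].round(1),np.degrees(q[2]).round(1),round(s2))
        im=cv2.resize(c.im,None,fx=2,fy=2)
        Wr=rect(-a-8.5,a+8.5,-b-8.5,b+8.5,z)
        for Q,col,pp in ((Pk,(0,0,255),p),(W,(255,0,255),q),(Wr,(0,255,255),q)):
            for u,v in c.proj(place(Q,pp))*2: cv2.circle(im,(int(u),int(v)),0,col,-1)
        u,v=(c.proj(np.array([p0[0],p0[1],30.]))*2).astype(int); T.append(im[max(v-150,0):max(v-150,0)+300,u-200:u+200])
    cv2.imwrite('pics/fit.png',np.vstack([np.hstack(T[:2]),np.hstack(T[2:])]))
E
python3 fit.py
```

```text
tester pack [ 584.2 -155.7] 3.5 55 well [ 583. -149.] 3.4 60
radio pack [597.6  -3.8] 7.3 56 well [596.5   3.2] 8.8 60
cl pack [576.1 174.3] -15.1 60 well [577.9 173.6] -16.0 58
cs pack [495.  359.5] -5.9 60 well [495.7 359.1] -4.6 56
```

View pics/fit.png

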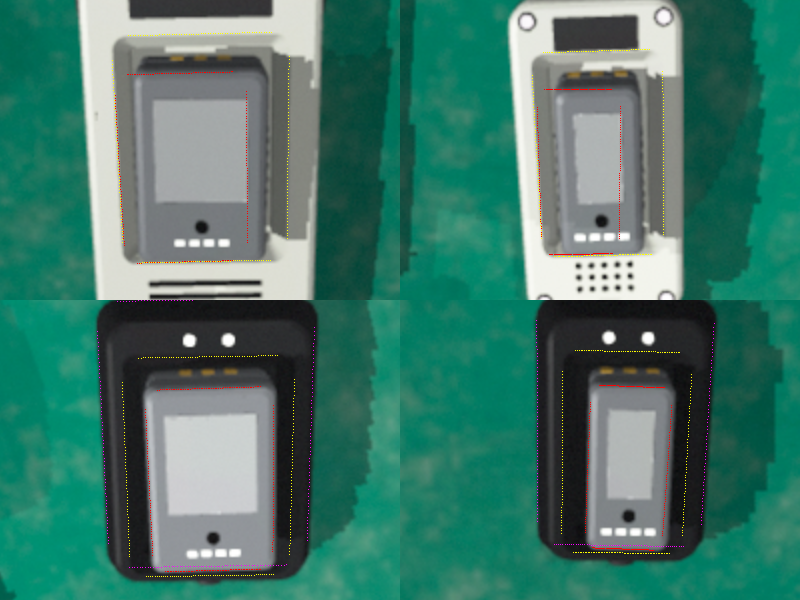

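The tester and radio well outlines and the cradle packs fit. The tester and radio pack fits slipped onto the wells, and the cradle foot fits were pulled by the hidden far edge. I'll refit with tighter seeds and visible edges only.

```bash
cat > fit2.py <<'E'
from fit import *
def fine(cam,P,p0,chan=None):
    g=(cv2.cvtColor(cam.im,cv2.COLOR_BGR2GRAY) if chan is None else cam.im[:,:,chan]).astype(np.float32)
    b=cv2.GaussianBlur(g,(0,0),1); G=np.hypot(cv2.Sobel(b,5,1,0),cv2.Sobel(b,5,0,1)); G=np.sqrt(np.minimum(G,80))
    f=lambda p:-cv2.remap(G,*[m for m in np.split(cam.proj(place(P,p)).astype(np.float32),2,1)],1).mean()
    best=min((f(q),tuple(q)) for dx in np.arange(-4,4.1,.5) for dy in np.arange(-4,4.1,.5) for da in np.arange(-.05,.051,.01) for q in [p0+np.array([dx,dy,da])])
    return np.array(best[1]),-best[0]
if __name__=='__main__':
  T=[]
  for n,p0,z,w in [('tester',(583,-150,.05),34,(70,46)),('radio',(594.5,3,.12),34,(62,30)),('cl',(575.5,174,-.277),30,(70,46)),('cs',(494,359.5,-.07),30,(62,30))]:
    c=pickle.load(open(n+'.pkl','rb')); p0=np.array(p0); a,b=w[0]/2,w[1]/2
    Pk=rect(-a+1,a-1,-b+1,b-1,z+20)
    if n=='cl': W=rect(-61,53,-43,43,0)
    elif n=='cs': W=rect(-57,49,-35,35,0)
    else: W=rect(-a-8.5,a+8.5,-b-8.5,b+8.5,z)
    if n[0]=='c': W=np.r_[W[:60],W[120:]]
    p,s=fine(c,Pk,p0); q,s2=fine(c,W,p0,2 if n[0]!='c' else 1)
    print(n,'pack',p[:2].round(1),np.degrees(p[2]).round(1),round(s,1),'well',q[:2].round(1),np.degrees(q[2]).round(1),round(s2,1))
    im=cv2.resize(c.im,None,fx=2,fy=2)
    for Q,col,pp in ((Pk,(0,0,255),p),(W,(255,0,255),q)):
        for u,v in c.proj(place(Q,pp))*2: cv2.circle(im,(int(u),int(v)),0,col,-1)
    u,v=(c.proj(np.array([p0[0],p0[1],30.]))*2).astype(int); y0=max(v-180,0); T.append(im[y0:y0+300,u-200:u+200])
  cv2.imwrite('pics/fit2.png',np.vstack([np.hstack(T[:2]),np.hstack(T[2:])]))
E
python3 fit2.py
```

```text
tester pack [ 583.  -149.5] 2.3 8.2 well [ 583. -149.] 2.9 8.9
radio pack [597.   2.] 9.2 8.4 well [596.5   3. ] 9.2 8.9
cl pack [575.  173.5] -15.9 8.9 well [576.5 174. ] -16.4 8.9
cs pack [494.5 359.5] -5.2 8.9 well [495.  359.5] -4.6 8.9
```

View pics/fit2.png

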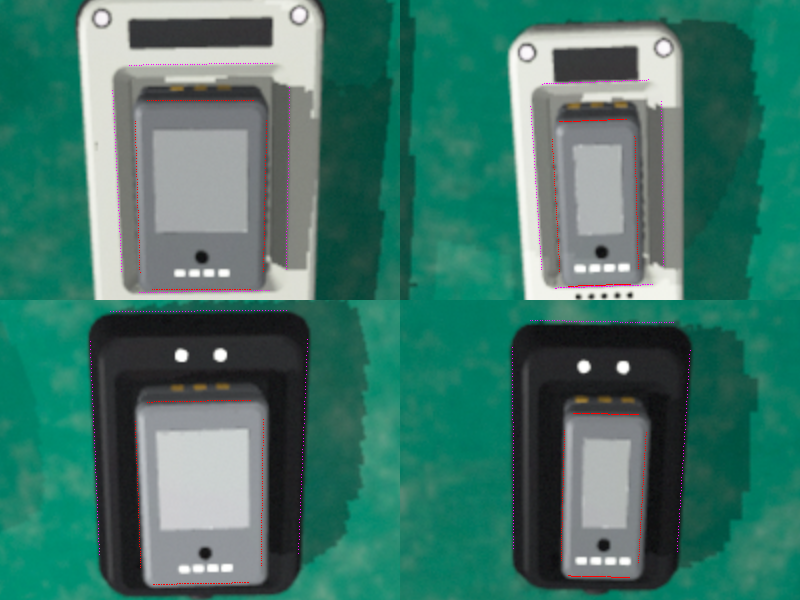

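servo_tool([
  [0.085,-0.002,0,-0.04,0,0,0.7],
  [0.085,-0.0015,0,-0.04,0,0,0],
  [0.085,0,0,-0.02,0,0,0],
  [0.085,0,0,-0.01,0,0,0],
  [0.085,0,0,0,0,0,0],
  [0.04,0,0,0,0,0,0],
  [0.04,0,0,0,0,0,0],
  [0.04,0,0,0,0,0,0],
  [0.04,0,0,0,0,0,0],
  [0.04,0,0,0,0,0,0],
], newtons=50)

```text
time_s: 4.9
tcp_pos: [583.1, -151.0, 58.6]
ee_rot: [0.0, -0.023, 1.0, 0.0]
contact_force: [-0.3, -0.4, 0.7]
finger_gap: 39.9
grasp_force: 0.0
```

```bash
python3 w.py g1
```

```text
4.95 [ 583.1 -151.    58.6] [-0.999 -0.046 -0.   ] [ 0.7 -0.2  0. ]
```

View pics/w_g1.png

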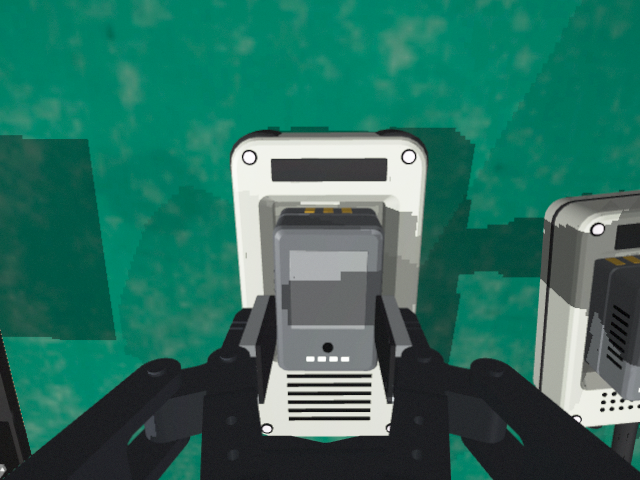

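The pads look to be level with the pack's sides (columns 275 and 382), but the gap reads 40 mm with no force. I'll probe by closing further.

servo_tool([
  [0.02,0,0,0,0,0,0],
  [0.02,0,0,0,0,0,0],
  [0.02,0,0,0,0,0,0],
], newtons=50)

```text
time_s: 5.32
tcp_pos: [583.1, -150.9, 58.5]
ee_rot: [-0.0, -0.023, 1.0, 0.0]
contact_force: [0.0, 0.5, 0.3]
finger_gap: 20.2
grasp_force: 0.0
```

```bash
python3 w.py g2; python3 -c "
import cv2;a=cv2.imread('pics/w_g1.png')[220:440,200:450];b=cv2.imread('pics/w_g2.png')[220:440,200:450]
import numpy as np;cv2.imwrite('pics/g12.png',cv2.resize(np.hstack([a,b]),(800,352)))"
```

```text
5.375 [ 583.1 -150.9   58.5] [-0.999 -0.046  0.   ] [0.2 0.6 0.6]
```

View pics/g12.png

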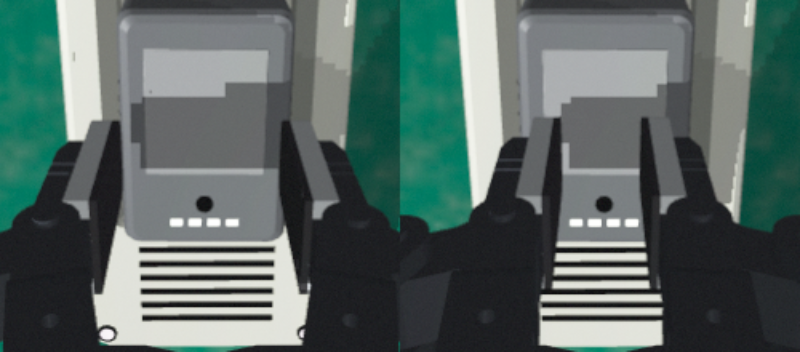

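The pads pass above the pack, so the fingertips are higher than I assumed. I'll check with the scene camera by drawing points along the tool axis.

Run:
```python
from h import *
st=robot.sense();c=Cam('scene');Rt=rot(st['ee_rot']).as_matrix()
f=5;u0,v0=np.array(c.proj(st['tcp_pos'])).astype(int)-[70,60]
im=cv2.resize(c.im[v0:v0+110,u0:u0+140],None,fx=f,fy=f,interpolation=2)
for y in (-10,10):
  for d,col in ((-20,(255,0,0)),(0,(0,255,255)),(22,(0,0,255))):
    p=(c.proj(st['tcp_pos']+Rt@np.array([-11,y,d]))-[u0,v0])*f; cv2.circle(im,tuple(p.astype(int)),3,col,-1)
for x,y in ((-35,23),(35,23),(35,-23),(-35,-23)):
    a=np.radians(2.7);P=[583+x*np.cos(a)-y*np.sin(a),-149.5+x*np.sin(a)+y*np.cos(a),54]
    cv2.circle(im,tuple(((c.proj(P)-[u0,v0])*f).astype(int)),3,(0,255,0),-1)
cv2.imwrite('pics/sc1.png',im)
```

```text
(no output)
```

View pics/sc1.png

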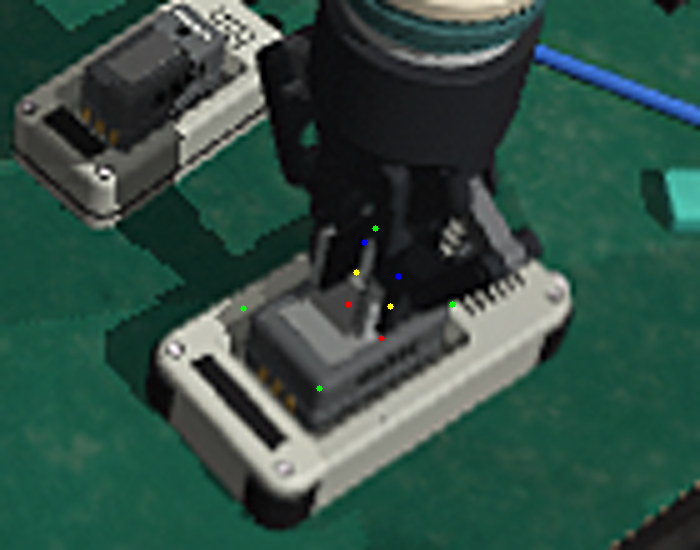

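The scene view puts the tips about level with, or just above, the pack top, so they reach less far than stated. I'll open, drop 16 mm (still clear of the rim) and close.

servo_tool([
  [0.08,0,0,0,0,0,0],
  [0.08,0,0,0,0,0,0],
  [0.08,0,0,0,0,0,0],
  [0.08,0,0.001,-0.008,0,0,0],
  [0.08,0,0,-0.008,0,0,0],
  [0.08,0,0,0,0,0,0],
  [0.03,0,0,0,0,0,0],
  [0.03,0,0,0,0,0,0],
  [0.03,0,0,0,0,0,0],
  [0.03,0,0,0,0,0,0],
], newtons=50)

```text
time_s: 6.68
tcp_pos: [583.6, -150.1, 43.1]
ee_rot: [0.001, -0.023, 1.0, -0.0]
contact_force: [-0.1, 1.1, 3.0]
finger_gap: 44.1
grasp_force: 51.6
```

servo_tool([
  [0.06,0,0,0,0,0,0],
  [0.06,0,0,0,0,0,0],
  [0.06,0,0,-0.004,0,0,0],
  [0.06,0,0,-0.003,0,0,0],
  [0.06,0,0,0,0,0,0],
])

```text
time_s: 7.3
tcp_pos: [582.7, -149.8, 35.0]
ee_rot: [-0.0, -0.023, 1.0, 0.0]
contact_force: [0.0, 0.1, -0.5]
finger_gap: 59.7
grasp_force: 0.0
```

servo_tool([
  [0.03,0,0,0,0,0,0],
  [0.03,0,0,0,0,0,0],
  [0.03,0,0,0,0,0,0],
], newtons=50)

```text
time_s: 7.68
tcp_pos: [583.3, -150.0, 35.7]
ee_rot: [0.0, -0.023, 1.0, -0.0]
contact_force: [0.4, 0.1, 0.4]
finger_gap: 45.0
grasp_force: 53.0
```

```bash
python3 w.py g3;python3 -c "
import cv2;a=cv2.imread('pics/w_g3.png')[180:440,180:470]
cv2.imwrite('pics/g3.png',cv2.resize(a,None,fx=2.3,fy=2.3))"
```

```text
7.725 [ 583.4 -150.1   35.7] [-0.999 -0.046 -0.001] [-0.5 -1.2  1. ]
```

View pics/g3.png

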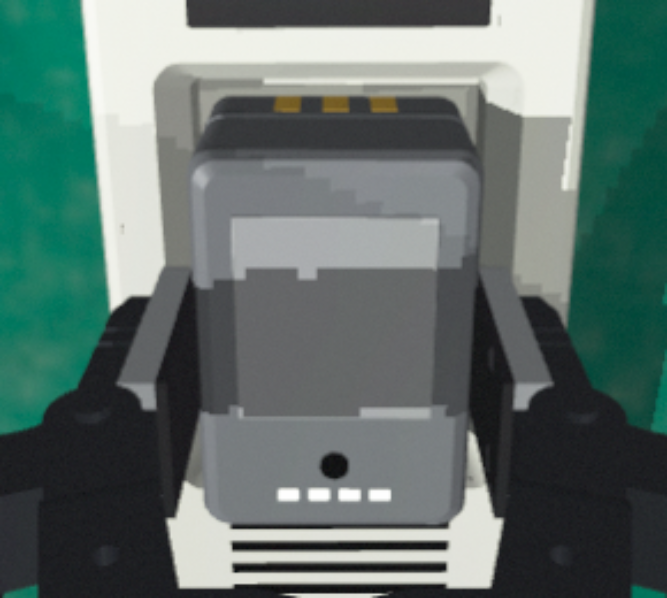

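Good grip: the pads straddle the pack at its middle. I'll lift it and set it on the free bench.

servo_tool([
  [0.03,0,0,0.015,0,0,0],
  [0.03,0,0,0.025,0,0,0],
  [0.03,-0.042,0.0225,0.01,0,0,0],
  [0.03,-0.042,0.0225,0,0,0,0],
  [0.03,-0.042,0.0225,0,0,0,0],
  [0.03,-0.042,0.0225,-0.02,0,0,0],
  [0.03,0,0,-0.025,0,0,0],
  [0.03,0,0,-0.01,0,0,0],
  [0.03,0,0,0,0,0,0],
])

```text
time_s: 8.85
tcp_pos: [415.8, -60.2, 30.6]
ee_rot: [-0.0, -0.023, 1.0, 0.0]
contact_force: [0.2, -0.1, -2.6]
finger_gap: 44.8
grasp_force: 52.6
```

servo_tool([
  [0.03,0,0,-0.006,0,0,0],
  [0.03,0,0,-0.004,0,0,0],
  [0.03,0,0,0,0,0,0],
])

```text
time_s: 9.22
tcp_pos: [415.1, -60.0, 20.3]
ee_rot: [-0.0, -0.023, 1.0, 0.0]
contact_force: [-0.5, 0.4, -2.0]
finger_gap: 44.8
grasp_force: 52.7
```

servo_tool([
  [0.03,0,0,-0.0015,0,0,0],
  [0.08,0,0,0,0,0,0],
  [0.08,0,0,0,0,0,0],
  [0.08,0,0,0.04,0,0,0],
  [0.08,0.0265,0.039,0.04,0,0,-3.1],
  [0.08,0.0265,0.039,0,0,0,-3.1],
  [0.08,0.027,0.039,0,0,0,-3.1],
  [0.08,0.027,0.039,0,0,0,-3.1],
  [0.08,0.027,0.039,0,0,0,-3.1],
  [0.08,0.027,0.039,0,0,0,-3.1],
  [0.08,0,0,0,0,0,0],
  [0.08,0,0,0,0,0,0],
])

```text
time_s: 10.72
tcp_pos: [575.3, 173.8, 98.5]
ee_rot: [-0.001, 0.138, 0.99, -0.0]
contact_force: [0.3, 0.3, -0.7]
finger_gap: 79.9
grasp_force: 0.0
```

```bash
cat > m.py <<'E'
# pack fit in the current wrist view: python3 m.py x y yawdeg ztop a b
import sys
from fit2 import *
x,y,a,z,l,w=map(float,sys.argv[1:7]); c=Cam('wrist'); s=robot.sense()
p,q=fine(c,rect(-l/2+1,l/2-1,-w/2+1,w/2-1,z),np.array([x,y,np.radians(a)]))
print(s['tcp_pos'].round(1),'yaw',np.degrees(2*np.arctan2(-s['ee_rot'][1],s['ee_rot'][2])).round(1),'pack',p[:2].round(1),np.degrees(p[2]).round(1),q.round(1))
cv2.imwrite('pics/last.png',c.im)
E
python3 m.py 575.5 174 -16 50 70 46
```

```text
[575.1 173.4  98.6] yaw -16.0 pack [576.  174.5] -15.4 8.9
```

servo_tool([
  [0.08,0.0005,0.0005,-0.03,0,0,0.3],
  [0.08,0,0,-0.025,0,0,0],
  [0.08,0,0,-0.0115,0,0,0],
  [0.08,0,0,0,0,0,0],
  [0.03,0,0,0,0,0,0],
  [0.03,0,0,0,0,0,0],
  [0.03,0,0,0,0,0,0],
  [0.03,0,0,0,0,0,0],
  [0.03,0,0,0,0,0,0],
], newtons=50)

```text
time_s: 11.9
tcp_pos: [577.7, 174.8, 33.9]
ee_rot: [0.001, 0.136, 0.991, 0.0]
contact_force: [-0.1, -0.8, 5.9]
finger_gap: 44.6
grasp_force: 53.1
```

servo_tool([
  [0.03,0,0,0.015,0,0,0],
  [0.03,0,0,0.035,0,0,0],
  [0.03,0.001,-0.024,0.03,0,0,3.1],
  [0.03,0.001,-0.054,0,0,0,3.1],
  [0.03,0.001,-0.054,0,0,0,3.1],
  [0.03,0.001,-0.054,0,0,0,3.1],
  [0.03,0.001,-0.054,0,0,0,3.1],
  [0.03,0.001,-0.054,0,0,0,3.1],
  [0.03,0,-0.03,0,0,0,0],
  [0.03,0,0,0,0,0,0],
  [0.03,0,0,0,0,0,0],
])

```text
time_s: 13.28
tcp_pos: [582.2, -148.6, 112.6]
ee_rot: [-0.0, -0.026, 1.0, 0.001]
contact_force: [0.6, 0.4, -2.0]
finger_gap: 44.3
grasp_force: 52.3
```

```bash
python3 m.py 583 -149 3 128 70 46;  python3 -c "
import cv2;a=cv2.imread('pics/last.png')
cv2.imwrite('pics/c1.png',a)"
```

```text
[ 582.3 -148.2  112.6] yaw 3.0 pack [ 581.5 -149. ] 3.0 7.9
```

View pics/c1.png

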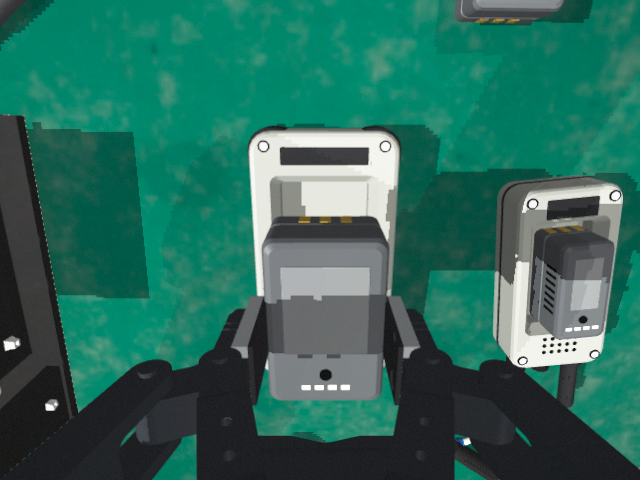

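The charged large pack is held level and in line with the tester well (pack columns 262–388, well centre near 324). I'll lower it.

servo_tool([
  [0.03,0.0015,0,-0.035,0,0,0],
  [0.03,0,0,-0.02,0,0,0],
  [0.03,0,0,-0.01,0,0,0],
  [0.03,0,0,-0.006,0,0,0],
  [0.03,0,0,-0.002,0,0,0],
  [0.03,0,0,0,0,0,0],
])

```text
time_s: 14.08
tcp_pos: [584.5, -149.5, 40.1]
ee_rot: [0.0, -0.026, 1.0, -0.0]
contact_force: [0.8, 0.5, -1.0]
finger_gap: 44.6
grasp_force: 52.3
```

servo_tool([
  [0.03,-0.0005,0,-0.0025,0,0,0],
  [0.03,0,0,0,0,0,0],
  [0.065,0,0,0,0,0,0],
  [0.065,0,0,0,0,0,0],
  [0.065,0,0,0.03,0,0,0],
  [0.08,0,0,0.03,0,0,0],
])

```text
time_s: 14.82
tcp_pos: [583.2, -149.3, 97.1]
ee_rot: [-0.001, -0.026, 1.0, 0.0]
contact_force: [0.5, 0.3, 0.3]
finger_gap: 80.0
grasp_force: 0.0
```

```bash
python3 m.py 583 -149.5 2.8 54 70 46; cp pics/last.png pics/t_in.png
```

```text
[ 585.9 -150.3  101.7] yaw 2.9 pack [ 582.5 -148. ] 3.4 7.8
```

servo_tool([
  [0.08,-0.0425,0.0225,0,0,0,0],
  [0.08,-0.0425,0.0225,0,0,0,0],
  [0.08,-0.0425,0.0225,0,0,0,0],
  [0.08,-0.0415,0.0225,-0.02,0,0,0],
  [0.08,0,0,-0.02,0,0,0],
  [0.08,0,0,0,0,0,0],
])

```text
time_s: 15.62
tcp_pos: [413.4, -59.0, 56.3]
ee_rot: [-0.001, -0.026, 1.0, 0.0]
contact_force: [0.3, 0.3, 0.9]
finger_gap: 80.1
grasp_force: 0.0
```

```bash
python3 m.py 415 -60 2.7 38 70 46
```

```text
[414.8 -59.5  57. ] yaw 2.9 pack [416. -60.] 2.1 8.5
```

servo_tool([
  [0.08,0.001,-0.0005,-0.025,0,0,0],
  [0.08,0,0,-0.011,0,0,0],
  [0.08,0,0,0,0,0,0],
  [0.03,0,0,0,0,0,0],
  [0.03,0,0,0,0,0,0],
  [0.03,0,0,0,0,0,0],
  [0.03,0,0,0,0,0,0],
  [0.03,0,0,0,0,0,0],
], newtons=50)

```text
time_s: 16.68
tcp_pos: [416.3, -60.1, 21.9]
ee_rot: [0.001, -0.026, 1.0, -0.0]
contact_force: [-0.5, 0.6, 5.5]
finger_gap: 44.6
grasp_force: 51.6
```

servo_tool([
  [0.03,0,0,0.03,0,0,0],
  [0.03,0.0,0.0,0.04,0,0,-1],
  [0.03,0.027,0.039,0.01,0,0,-3],
  [0.03,0.027,0.039,0,0,0,-3],
  [0.03,0.027,0.039,0,0,0,-3],
  [0.03,0.027,0.039,0,0,0,-3],
  [0.03,0.027,0.039,0,0,0,-3],
  [0.03,0.026,0.0395,0,0,0,-3],
  [0.03,0,0,0,0,0,0],
  [0.03,0,0,0,0,0,0],
  [0.03,0,0,0,0,0,0],
])

```text
time_s: 18.05
tcp_pos: [575.5, 173.5, 100.8]
ee_rot: [-0.001, 0.14, 0.99, -0.0]
contact_force: [-0.1, 0.2, -1.7]
finger_gap: 44.7
grasp_force: 52.8
```

```bash
python3 m.py 576 174 -16.2 118 70 46
```

```text
[575.7 173.5 101. ] yaw -16.1 pack [574.5 174. ] -17.3 8.6
```

servo_tool([
  [0.03,0.0015,0,-0.035,0,0,0.3],
  [0.03,0,0,-0.015,0,0,0],
  [0.03,0,0,-0.009,0,0,0],
  [0.03,0,0,-0.004,0,0,0],
  [0.03,0,0,-0.002,0,0,0],
  [0.03,0,0,0,0,0,0],
])

```text
time_s: 18.85
tcp_pos: [578.5, 174.7, 36.5]
ee_rot: [0.0, 0.137, 0.991, 0.0]
contact_force: [0.1, -0.6, -1.2]
finger_gap: 44.5
grasp_force: 52.7
```

servo_tool([
  [0.03,-0.001,0,-0.0025,0,0,0],
  [0.03,0,0,0,0,0,0],
  [0.065,0,0,0,0,0,0],
  [0.065,0,0,0,0,0,0],
  [0.065,0,0,0.03,0,0,0],
  [0.08,0,0,0.035,0,0,0],
  [0.08,0,0,0,0,0,0],
])

```text
time_s: 19.73
tcp_pos: [579.4, 175.0, 101.6]
ee_rot: [0.003, 0.137, 0.991, 0.001]
contact_force: [0.0, -0.0, 0.1]
finger_gap: 79.9
grasp_force: 0.0
```

```bash
python3 m.py 576 174 -16.2 50 70 46; cp pics/last.png pics/cl_in.png
```

```text
[578.  174.8  99.9] yaw -15.8 pack [577. 175.] -16.8 8.9
```

servo_tool([
  [0.08,0.005,-0.043,0,0,0,6],
  [0.08,0.005,-0.043,0,0,0,6],
  [0.08,0.005,-0.043,0,0,0,6],
  [0.08,0.004,-0.043,0,0,0,6],
  [0.08,0,0,0,0,0,0],
  [0.08,0,0,0,0,0,0],
])

```text
time_s: 20.52
tcp_pos: [595.2, 2.9, 97.4]
ee_rot: [-0.001, -0.071, 0.997, 0.001]
contact_force: [-1.0, 1.2, -0.1]
finger_gap: 80.2
grasp_force: 0.0
```

```bash
python3 m.py 595.5 2.5 7.8 54 62 30; python3 -c "
import cv2,numpy as np
f=lambda n:cv2.imread('pics/'+n)[60:460,120:520]
cv2.imwrite('pics/in1.png',np.hstack([f('t_in.png'),f('cl_in.png')]));cv2.imwrite('pics/r2.png',f('last.png'))"
```

```text
[595.3   3.4  97.6] yaw 8.2 pack [596.5   3. ] 8.9 8.3
```

View pics/in1.png

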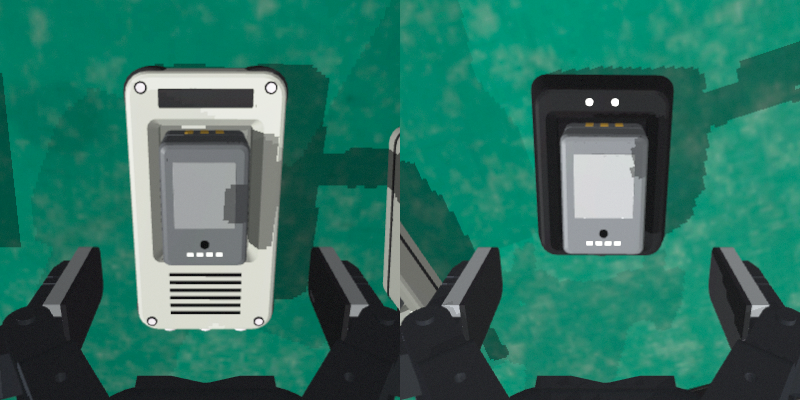

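Both large packs sit squarely in their wells. The tester pack is at (203,195) and the cradle pack at (602,190). Next is the radio pack.

servo_tool([
  [0.065,0.0005,0,-0.03,0,0,0.2],
  [0.065,0,0,-0.02,0,0,0],
  [0.065,0,0,-0.0095,0,0,0],
  [0.065,0,0,0,0,0,0],
  [0.015,0,0,0,0,0,0],
  [0.015,0,0,0,0,0,0],
  [0.015,0,0,0,0,0,0],
  [0.015,0,0,0,0,0,0],
  [0.015,0,0,0,0,0,0],
], newtons=50)

```text
time_s: 21.7
tcp_pos: [597.5, 2.6, 40.2]
ee_rot: [0.001, -0.073, 0.997, -0.0]
contact_force: [0.1, 0.6, 5.1]
finger_gap: 28.7
grasp_force: 50.1
```

servo_tool([
  [0.015,0,0,0.02,0,0,0],
  [0.015,0,0,0.03,0,0,0],
  [0.015,-0.0455,-0.008,0,0,0,0],
  [0.015,-0.0455,-0.008,0,0,0,0],
  [0.015,-0.0455,-0.008,0,0,0,0],
  [0.015,-0.0455,-0.008,-0.02,0,0,0],
  [0.015,0,0,-0.025,0,0,0],
  [0.015,0,0,-0.01,0,0,0],
  [0.015,0,0,-0.006,0,0,0],
  [0.015,0,0,0,0,0,0],
])

```text
time_s: 22.95
tcp_pos: [415.3, -29.5, 27.9]
ee_rot: [-0.0, -0.074, 0.997, 0.0]
contact_force: [-0.7, -0.5, 0.2]
finger_gap: 28.7
grasp_force: 49.6
```

servo_tool([
  [0.015,0,0,-0.0025,0,0,0],
  [0.015,0,0,-0.0015,0,0,0],
  [0.015,0,0,0,0,0,0],
])

```text
time_s: 23.32
tcp_pos: [414.9, -29.4, 24.2]
ee_rot: [0.0, -0.074, 0.997, -0.0]
contact_force: [1.0, -0.8, -0.3]
finger_gap: 28.7
grasp_force: 49.6
```

servo_tool([
  [0.015,0,0,-0.001,0,0,0],
  [0.055,0,0,0,0,0,0],
  [0.055,0,0,0,0,0,0],
  [0.06,0,0,0.04,0,0,0],
  [0.06,0.0115,0.045,0.035,0,0,-1.9],
  [0.06,0.0115,0.057,0,0,0,-1.9],
  [0.06,0.0115,0.057,0,0,0,-1.9],
  [0.06,0.0115,0.057,0,0,0,-1.9],
  [0.06,0.011,0.057,0,0,0,-1.9],
  [0.06,0.011,0.057,0,0,0,-1.9],
  [0.06,0.011,0.057,0,0,0,-1.9],
  [0.06,0,0,0,0,0,0],
])

```text
time_s: 24.82
tcp_pos: [494.3, 361.6, 97.4]
ee_rot: [0.001, 0.04, 0.999, 0.001]
contact_force: [-0.9, -0.5, 0.8]
finger_gap: 60.0
grasp_force: 0.0
```

servo_tool([
  [0.06,0,0,0,0,0,0],
])

```text
time_s: 24.95
tcp_pos: [492.8, 356.9, 97.3]
ee_rot: [-0.001, 0.042, 0.999, -0.001]
contact_force: [-0.1, -1.0, -0.3]
finger_gap: 60.0
grasp_force: 0.0
```

```bash
python3 m.py 494.5 359.5 -4.8 50 62 30
```

```text
[492.8 356.3  97.5] yaw -4.9 pack [495. 360.] -5.4 8.9
```

servo_tool([
  [0.065,0.0015,0.0033,-0.03,0,0,0],
  [0.065,0,0,-0.024,0,0,0],
  [0.065,0,0,-0.0095,0,0,0],
  [0.065,0,0,0,0,0,0],
  [0.015,0,0,0,0,0,0],
  [0.015,0,0,0,0,0,0],
  [0.015,0,0,0,0,0,0],
  [0.015,0,0,0,0,0,0],
  [0.015,0,0,0,0,0,0],
], newtons=50)

```text
time_s: 26.12
tcp_pos: [495.8, 361.1, 35.8]
ee_rot: [0.001, 0.042, 0.999, 0.0]
contact_force: [0.0, -0.7, 5.4]
finger_gap: 28.6
grasp_force: 49.8
```

servo_tool([
  [0.015,0,0,0.02,0,0,0],
  [0.015,0,0,0.04,0,0,0],
  [0.015,0.0143,-0.051,0.016,0,0,1.9],
  [0.015,0.0143,-0.051,0,0,0,1.9],
  [0.015,0.0143,-0.051,0,0,0,1.9],
  [0.015,0.0143,-0.051,0,0,0,1.9],
  [0.015,0.0143,-0.051,0,0,0,1.9],
  [0.015,0.0143,-0.051,0,0,0,1.9],
  [0.015,0.0143,-0.051,0,0,0,1.9],
  [0.015,0,0,0,0,0,0],
  [0.015,0,0,0,0,0,0],
  [0.015,0,0,0,0,0,0],
])

```text
time_s: 27.62
tcp_pos: [594.6, 5.3, 110.4]
ee_rot: [-0.0, -0.074, 0.997, 0.0]
contact_force: [0.3, 0.5, 0.1]
finger_gap: 28.6
grasp_force: 49.7
```

```bash
python3 m.py 595 3 8.5 125 62 30
```

```text
[594.7   5.3 110.5] yaw 8.5 pack [593.5   5.5] 8.5 8.2
```

servo_tool([
  [0.015,0.0025,-0.0023,-0.035,0,0,0],
  [0.015,0,0,-0.018,0,0,0],
  [0.015,0,0,-0.009,0,0,0],
  [0.015,0,0,-0.004,0,0,0],
  [0.015,0,0,-0.002,0,0,0],
  [0.015,0,0,0,0,0,0],
])

```text
time_s: 28.42
tcp_pos: [598.1, 1.6, 43.1]
ee_rot: [0.001, -0.074, 0.997, -0.0]
contact_force: [0.5, 0.6, -0.3]
finger_gap: 28.7
grasp_force: 49.8
```

servo_tool([
  [0.015,-0.0005,0.0005,-0.003,0,0,0],
  [0.015,0,0,0,0,0,0],
  [0.055,0,0,0,0,0,0],
  [0.055,0,0,0,0,0,0],
  [0.06,0,0,0.03,0,0,0],
  [0.08,0,0,0.03,0,0,0],
  [0.08,0,0,0,0,0,0],
])

```text
time_s: 29.3
tcp_pos: [599.1, 1.9, 102.0]
ee_rot: [0.003, -0.074, 0.997, -0.0]
contact_force: [0.0, -0.3, 0.7]
finger_gap: 79.8
grasp_force: 0.0
```

```bash
python3 m.py 596.5 3 8.3 54 62 30; cp pics/last.png pics/r_in.png
```

```text
[597.8   2.  100.4] yaw 8.4 pack [596.    1.5] 8.9 8.2
```

servo_tool([
  [0.08,-0.0455,-0.008,0,0,0,0],
  [0.08,-0.0455,-0.008,0,0,0,0],
  [0.08,-0.0455,-0.008,0,0,0,0],
  [0.08,-0.0455,-0.008,-0.02,0,0,0],
  [0.065,0,0,-0.02,0,0,0],
  [0.065,0,0,0,0,0,0],
])

```text
time_s: 30.1
tcp_pos: [412.9, -29.6, 57.9]
ee_rot: [-0.002, -0.073, 0.997, 0.001]
contact_force: [-0.3, -0.9, 0.4]
finger_gap: 65.0
grasp_force: 0.0
```

```bash
python3 m.py 415 -29.5 8.4 38 62 30
```

```text
[414.5 -29.8  58.8] yaw 8.4 pack [414.5 -29.5] 9.0 8.6
```

servo_tool([
  [0.065,0,0,-0.025,0,0,0],
  [0.065,0,0,-0.01,0,0,0],
  [0.065,0,0,0,0,0,0],
  [0.015,0,0,0,0,0,0],
  [0.015,0,0,0,0,0,0],
  [0.015,0,0,0,0,0,0],
  [0.015,0,0,0,0,0,0],
  [0.015,0,0,0,0,0,0],
], newtons=50)

```text
time_s: 31.15
tcp_pos: [415.8, -30.0, 25.3]
ee_rot: [0.001, -0.074, 0.997, -0.0]
contact_force: [-0.9, 1.2, 5.9]
finger_gap: 28.1
grasp_force: 49.5
```

servo_tool([
  [0.015,0,0,0.035,0,0,0],
  [0.015,0,0,0.04,0,0,0],
  [0.015,0.0115,0.055,0,0,0,-1.9],
  [0.015,0.0115,0.0555,0,0,0,-1.9],
  [0.015,0.0115,0.0555,0,0,0,-1.9],
  [0.015,0.0115,0.0555,0,0,0,-1.9],
  [0.015,0.0115,0.0555,0,0,0,-1.9],
  [0.015,0.0115,0.0555,0,0,0,-1.9],
  [0.015,0.0115,0.0555,0,0,0,-1.9],
  [0.015,0,0,0,0,0,0],
  [0.015,0,0,0,0,0,0],
  [0.015,0,0,0,0,0,0],
])

```text
time_s: 32.65
tcp_pos: [495.2, 356.7, 99.4]
ee_rot: [-0.0, 0.043, 0.999, -0.0]
contact_force: [0.3, 0.4, -0.1]
finger_gap: 28.6
grasp_force: 50.1
```

```bash
python3 m.py 495 359.5 -4.8 114 62 30
```

```text
[495.4 356.7  99.5] yaw -4.9 pack [493. 357.] -5.4 8.4
```

servo_tool([
  [0.015,0.0018,0.0026,-0.03,0,0,0.2],
  [0.015,0,0,-0.016,0,0,0],
  [0.015,0,0,-0.008,0,0,0],
  [0.015,0,0,-0.004,0,0,0],
  [0.015,0,0,-0.002,0,0,0],
  [0.015,0,0,0,0,0,0],
])

```text
time_s: 33.45
tcp_pos: [497.7, 360.9, 39.9]
ee_rot: [0.0, 0.041, 0.999, 0.0]
contact_force: [-0.1, -0.6, -0.7]
finger_gap: 28.7
grasp_force: 50.2
```

servo_tool([
  [0.015,-0.0005,-0.0005,-0.003,0,0,0],
  [0.015,0,0,-0.0005,0,0,0],
  [0.055,0,0,0,0,0,0],
  [0.055,0,0,0,0,0,0],
  [0.06,0,0,0.03,0,0,0],
  [0.06,0,0,0.03,0,0,0],
  [0.08,0,0,0,0,0,0],
])

```text
time_s: 34.33
tcp_pos: [498.7, 361.2, 98.4]
ee_rot: [0.002, 0.041, 0.999, 0.001]
contact_force: [-0.7, 0.3, 0.0]
finger_gap: 76.4
grasp_force: 0.0
```

```bash
python3 m.py 495 359.5 -4.8 50 62 30; cp pics/last.png pics/cs_in.png; python3 -c "
import cv2,numpy as np
f=lambda n:cv2.imread('pics/'+n)[60:460,120:520]
cv2.imwrite('pics/in2.png',np.hstack([f('r_in.png'),f('cs_in.png')]))"
```

```text
[497.5 360.5  96.8] yaw -4.7 pack [496.  361.5] -4.2 8.9
```

View pics/in2.png

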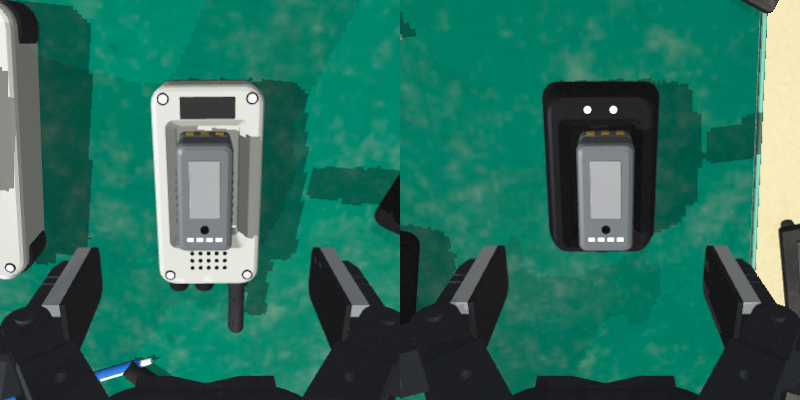

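servo_tool([
  [0,0,0,-0.015,0,0,0],
  [0,0,0,-0.01,0,0,0],
  [0,0,0,-0.006,0,0,0],
  [0,0,0,0,0,0,0],
  [0,0,0,0,0,0,0],
])

```text
time_s: 35.0
tcp_pos: [497.2, 360.3, 65.0]
ee_rot: [0.0, 0.041, 0.999, 0.0]
contact_force: [-0.0, -0.5, -0.2]
finger_gap: 0.1
grasp_force: 0.0
```

Both slim packs look seated, at (205,190) and (606,190). I'll probe each pack's top with shut fingers to confirm.

servo_tool([
  [0,0,0,-0.003,0,0,0],
  [0,0,0,-0.003,0,0,0],
  [0,0,0,-0.003,0,0,0],
  [0,0,0,0,0,0,0],
])

```text
time_s: 35.5
tcp_pos: [496.8, 360.0, 55.7]
ee_rot: [-0.0, 0.041, 0.999, -0.0]
contact_force: [0.6, 0.3, 1.3]
finger_gap: -0.1
grasp_force: 0.0
```

servo_tool([
  [0,0,0,-0.002,0,0,0],
  [0,0,0,-0.002,0,0,0],
  [0,0,0,0,0,0,0],
])

```text
time_s: 35.88
tcp_pos: [496.9, 360.1, 51.8]
ee_rot: [-0.0, 0.041, 0.999, -0.0]
contact_force: [0.4, -1.2, 0.4]
finger_gap: 0.3
grasp_force: 0.0
```

servo_tool([
  [0,0,0,-0.002,0,0,0],
  [0,0,0,-0.002,0,0,0],
  [0,0,0,0,0,0,0],
])

```text
time_s: 36.25
tcp_pos: [496.9, 360.1, 47.8]
ee_rot: [-0.0, 0.041, 0.999, -0.0]
contact_force: [-0.8, 0.5, 0.5]
finger_gap: -0.2
grasp_force: 0.0
```

servo_tool([
  [0,0,0,-0.002,0,0,0],
  [0,0,0,-0.002,0,0,0],
  [0,0,0,0,0,0,0],
])

```text
time_s: 36.62
tcp_pos: [497.2, 360.3, 47.2]
ee_rot: [0.001, 0.041, 0.999, 0.0]
contact_force: [-4.3, -2.5, 16.1]
finger_gap: -0.0
grasp_force: 8.5
```

servo_tool([
  [0,0,0,-0.002,0,0,0],
  [0,0,0,-0.002,0,0,0],
  [0,0,0,0,0,0,0],
])

```text
time_s: 37.0
tcp_pos: [497.3, 360.4, 47.1]
ee_rot: [0.002, 0.04, 0.999, 0.001]
contact_force: [-9.5, -6.8, 37.7]
finger_gap: -0.0
grasp_force: 18.9
```

servo_tool([
  [0,0,0,0.02,0,0,0],
  [0,0,0,0.03,0,0,0],
  [0,0.02,-0.0465,0,0,0,-3],
  [0,0.02,-0.0465,0,0,0,-3],
  [0,0.02,-0.0465,0,0,0,-3],
  [0,0.02,-0.0465,0,0,0,-2],
  [0,0,0,-0.025,0,0,0],
  [0,0,0,-0.015,0,0,0],
  [0,0,0,-0.004,0,0,0],
  [0,0,0,-0.003,0,0,0],
  [0,0,0,0,0,0,0],
])

```text
time_s: 38.38
tcp_pos: [576.3, 173.7, 47.2]
ee_rot: [0.0, 0.135, 0.991, -0.001]
contact_force: [-7.6, -5.0, 25.5]
finger_gap: -0.3
grasp_force: 12.4
```

servo_tool([
  [0,0,0,-0.002,0,0,0],
  [0,0,0,-0.001,0,0,0],
  [0,0,0,0,0,0,0],
])

```text
time_s: 38.75
tcp_pos: [576.4, 173.7, 47.1]
ee_rot: [0.001, 0.135, 0.991, -0.001]
contact_force: [-11.2, -5.9, 40.6]
finger_gap: 0.2
grasp_force: 20.5
```

servo_tool([
  [0,0,0,0.02,0,0,0],
  [0,0,0,0.03,0,0,0],
  [0,0.005,-0.043,0,0,0,6],
  [0,0.005,-0.043,0,0,0,6],
  [0,0.005,-0.043,0,0,0,6],
  [0,0.005,-0.043,0,0,0,6],
  [0,0,0,-0.022,0,0,0],
  [0,0,0,-0.015,0,0,0],
  [0,0,0,-0.004,0,0,0],
  [0,0,0,-0.005,0,0,0],
  [0,0,0,0,0,0,0],
])

```text
time_s: 40.12
tcp_pos: [596.6, 2.7, 51.1]
ee_rot: [0.001, -0.074, 0.997, -0.001]
contact_force: [-12.9, -2.1, 42.4]
finger_gap: -0.1
grasp_force: 21.1
```

servo_tool([
  [0,0,0,0.02,0,0,0],
  [0,0,0,0.025,0,0,0],
  [0,-0.003,-0.05,0,0,0,-3],
  [0,-0.003,-0.05,0,0,0,-3],
  [0,-0.003,-0.05,0,0,0,0],
  [0,0,0,-0.02,0,0,0],
  [0,0,0,-0.015,0,0,0],
  [0,0,0,-0.006,0,0,0],
  [0,0,0,-0.004,0,0,0],
  [0,0,0,0,0,0,0],
])

```text
time_s: 41.38
tcp_pos: [587.5, -146.9, 51.1]
ee_rot: [0.0, -0.022, 1.0, -0.001]
contact_force: [-12.8, 1.0, 41.6]
finger_gap: -0.1
grasp_force: 20.9
```

All four tops are at the expected heights, 47.1 mm for the cradles and 51.1 mm for the devices. I'll retreat and hand in.

servo_tool([
  [0,0,0,0.02,0,0,0],
  [0,0,0,0.04,0,0,0],
  [0,0,0,0.05,0,0,0],
  [0,-0.04,0.02,0.03,0,0,0],
  [0,0,0,0,0,0,0],
  [0,0,0,0,0,0,0],
])

```text
time_s: 42.12
tcp_pos: [548.2, -126.9, 183.5]
ee_rot: [0.0, -0.021, 1.0, 0.0]
contact_force: [0.1, 0.4, -0.1]
finger_gap: -0.3
grasp_force: 0.0
```

Run:
```python
from station import robot,cams,order
import cv2
cv2.imwrite('pics/end.png',cams.camera('top')['image'][:,:,::-1])
```

```text
(no output)
```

View pics/end.png

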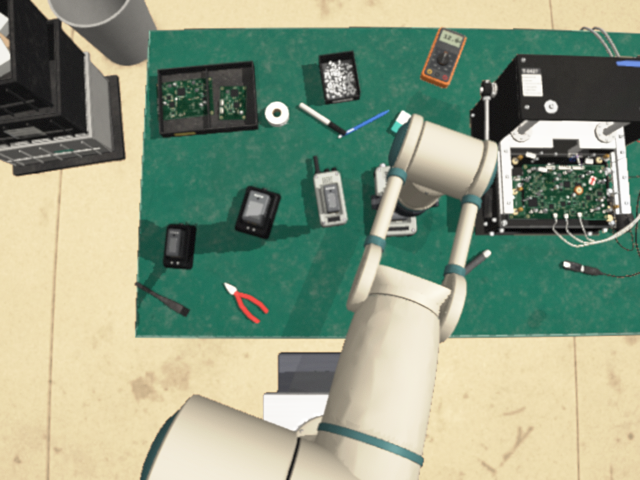

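The final top view shows packs in both cradles (178,244 and 258,211) and in the radio (330,198), with the arm over the tester. The side cutters haven't moved, and the bench is clear.

```bash
python3 -c "
from station import order
print(order.sign_off())"
```

```text
the job is handed in; nothing more can be done
None
```

All four packs are changed over and handed in at about 42 s: the tester and radio have the full packs, the run-down ones are on charge in the matching cradles, and the arm never went near the side cutters or torque driver. To confirm each pack was fully down I pressed its top with the shut fingertips, at up to about 42 N (wrist reading). That would be over the 40 N limit if fingertip pressing counts towards it.

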